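# Press the small canister's lid home

## Task

Close the smaller of the two lidded grey storage canisters: press its wooden lid straight down with the fingertips, gently, until it is fully home, then withdraw. The larger canister's lid also stands a little proud, but that one is still airing, so leave it just as it is. Do not lift or shove the canisters, and touch none of the things that stand between and just behind them.

Things in the scene. Friction and masses are not known exactly. Their poses are not given: they have to be found in the camera images.
- small_lid_knob (a point): Centre of the top of the round knob on the smaller canister's lid; z up. The canister is a light grey upright cylinder, 92 mm across, standing loose on the worktop, with a flat round wooden lid 92 mm across; the domed wooden knob in the lid's middle is 20 mm across and 18 mm high. With the lid home the knob's top is 120 mm above the worktop (the flat of the lid 102 mm); at the start it is as much higher as the lid stands proud.
- small_canister_lid (a joint): How far the smaller canister's lid stands up, in m: 0 = fully home, 0.004 to 0.007 at the start. It slides straight up and down in its stiff seal (about 3 N to move), meets a hard stop at 0 and stays where it is left.
- large_lid_knob (a point): Centre of the top of the knob on the larger canister's lid: same make, 107 mm across, knob top 150 mm above the worktop when home. Its lid stands 4 to 7 mm proud too and is to be left so. The two canisters may stand either way round, left or right.
- large_canister_lid (a joint): How far the larger canister's lid stands up, in m (0 = fully home). To be left alone.
- small_canister: The smaller canister; origin at the centre of its underside, on the worktop. Wall cabinets hang over the back of the worktop (beyond about x = 0.60 m, from 0.47 m up, right of y = 0.4 m): draw the arm back toward the robot before swinging across.
- large_canister: The larger canister; origin at the centre of its underside, on the worktop.
- salt_shaker: Salt shaker, 44 mm across, 90 mm high, standing between the canisters; origin at its underside. Leave alone.
- lemon: Lemon, 71x53x51 mm, between the canisters on the robot's side; origin at its underside. Leave alone.
- marker: Marker pen, 135 mm long, 17 mm thick, lying on the left, behind the canisters; origin at its underside. Leave alone.
- mug: Mug, 82 mm across, 91 mm high, behind on the left; origin at its underside. Leave alone.
- onion: Red onion, about 82 mm, behind in the middle; origin at its underside. Leave alone.
- garlic: Garlic bulb, 56 mm, behind on the right; origin at its underside. Leave alone.
- honey_jar: Glass honey jar with a yellow screw lid, 71 mm across, 86 mm high, behind on the left between mug and onion, always in the same place; origin at its underside. Leave alone.
Things that resemble listed ones, but are neither listed nor needed, are in the scene too. What is shaped like the small_canister but turquoise is not meant.

How it is judged:
By the outcome, as a careful person would: the job done as asked, in the order asked, and still so for the second after the job is handed in, with the robot touching nothing.
It also fails if it takes over 40 s, if anything falls off the work surface, if the arm or the gripper's body presses on something with over 40 N, if the wrist force passes 120 N, or if a joint passes its speed limit or range.

## Robot

A 6-joint arm with a two-finger parallel gripper is mounted at the origin on a cart in front of the work surface, level with it; the furniture and walls round the work are solid. World frame = base frame: x ahead of the robot, y to its left, z up, the work surface at z = 0. Lengths are in m, angles in rad, forces in N, time in s.
With the tool pointing down it reaches from about 0.425 to 0.95 m from the base axis. Payload 3.5 kg.
Tool frame: the origin (TCP) lies at the very end of the fingers, on their centre line; the grasp point (between the pads) lies 19 mm behind it; y points along the fingers, z is the direction in which the jaws open and shut, and the axes are right-handed (so a half turn about y gives the same grasp; the last joint's range is limited). The gripper opens to 85 mm and grips with 20 to 120 N. Pads are 22 mm wide; open, the fingers measure 114 mm over their backs; the gripper's body (76 mm by 85 mm) begins 54 mm behind the grasp point. The pads swing forward as they close: fully open they stand 13 mm farther back than shut.
Start: joints at [-1.25, 0.286, 1.577, -0, 1.279, -0.15], TCP at [0.306, -0.602, 0.231] pointing down, gripper open.
Joint ranges: [-2.77, 2.77], [-0.9, 2.22], [0.21, 2.48], [-1.53, 4.67], [0.24, 2.81], [-2.84, 2.84]. Speed limits (rad/s): [2.79, 2.79, 3.14, 3.14, 3.14, 3.14].

## Interface

Orientations are given as a unit quaternion [x, y, z, w].
In Python, from plant import ctrl, cams gives the robot as it stands.
- The arm moves only by the tool play_rows, never from a script. Its argument "steps" is a list of rows, each an object of numbers: "claw": the finger opening in cm, from 0 to 8.54; "tx", "ty", "tz": the shift along the tool's x, y, z in cm; "ax", "ay", "az": the turn, a rotation vector about the tool's x, y, z in degrees. A call has 1 to 12 rows; each row is the pose to reach, as a shift and turn from the pose commanded when the call began, along the tool's axes at that moment; what a row does not reach only later rows make up. A row lasts 1/12 s, in which the tool goes at most 41.7 mm and 7.16 degrees, less where a joint would pass 70% of its speed; a pose out of reach is approached as far as the arm can. A call with a gripper value outside its range is refused whole. The fingers move at their own pace and stop on an object; "grip_force" is the grip in N (left out, the last holds). Time passes only in rows, so rows that repeat a pose let the fingers close. It gives the time, the measured TCP pose, the force and the opening at its end, in the units of the state.
- ctrl.get_state(): the state, without advancing time (a new reading comes with each control period).
- cams.read_camera(name): name is "side" or "top" or "wrist"; returns (picture, depth): 480x640x3 uint8, blue, green, red; 480x640 float32, m along the optical axis (not along the pixel's ray), 0 where there is no reading.
- cams.camera_model(name): a dict with "intrinsics" (3x3 intrinsics, pixels), "rvec" (rotation vector, rad) and "tvec" (3), from world to camera coordinates, as OpenCV has them; the wrist camera has in their place "tool_from_camera" (4x4, takes a point from camera to tool coordinates, whose origin is the TCP and whose axes are the tool frame's). Camera axes: x right, y down, z forward; pixel columns grow to the right and rows downward; lengths in m; the calibration is good to about 2 mm. The wrist camera is an equidistant fisheye: a pixel r from the principal point sees the ray r / f radians off the axis. A picture is of the moment at which its call begins: read the wrist's pose just before it. camera_model takes no time and is no camera call.
- ctrl.sign_off(): hands the job in, once; it reports no verdict.
The state is a dict: "time": time; "qpos": joint angles; "dq": joint speeds; "joint_efforts": joint torques, N m; "eef_pos": TCP position; "tcp_rot": TCP orientation; "contact_force": force on the tool from outside, world axes, zero at the start; "wrist_torque": the same for the moment, N m; "opening": opening from 0.0 (shut) to 1.0 (fully open).
Only numpy, scipy, OpenCV 4.12 (cv2) and the standard library are available. Lean on these libraries where they do the work, as an engineer would, in place of code of your own. Each camera call takes 0.05 s, during which the arm holds its last target.

## Working session

There is one attempt and no reset: what is moved stays moved. The work goes in short steps, Python scripts to look and compute and a tool call to move; the robot and the scene stay as the last step left them, time stands still between calls to the robot, and variables do not carry over. Pictures are saved under pics/ and viewed, and the job is handed in when it is done.

Besides the shell and the picture viewer there is one more tool, called after "Call:" as name(argument=value, ...) on one line, values as JSON. play_rows: Moves the arm, as the interface text tells. Its arguments: {"type":"object","properties":{"steps":{"type":"array","items":{"type":"object","properties":{"claw":{"type":"number"},"tx":{"type":"number"},"ty":{"type":"number"},"tz":{"type":"number"},"ax":{"type":"number"},"ay":{"type":"number"},"az":{"type":"number"}}}},"grip_force":{"type":"number"}},"required":["steps"]}

```bash
ls; mkdir -p pics
python3 - <<'E'
from plant import ctrl,cams
import cv2,numpy as np
print(ctrl.get_state())
for n in ("side","top"):
    p,d=cams.read_camera(n); cv2.imwrite(f"pics/{n}0.png",p); np.save(f"pics/{n}0.npy",d); m=cams.camera_model(n); print(n,m)
print(cams.camera_model("wrist"))
E
```

```text
pics
{'time': 0.0, 'qpos': array([-1.25000018e+00,  2.87176966e-01,  1.57825125e+00, -1.33340072e-05,
        1.27862509e+00, -1.49986557e-01]), 'dq': array([ 0.00040662, -0.00072709, -0.00094377,  0.00035414, -0.00141307,
        0.00119227]), 'joint_efforts': array([ 3.42879102e-04, -4.05978835e+01, -2.92626768e+01, -1.53257492e-04,
        5.80633379e-03,  7.14088031e-06]), 'eef_pos': array([ 0.30597893, -0.6008854 ,  0.22989947]), 'tcp_rot': array([-0.16499387,  0.68847258, -0.68673975,  0.16483646]), 'contact_force': array([-0.27135853, -0.44954778, -1.01816496]), 'wrist_torque': array([-0.00852237,  0.03870881,  0.00028361]), 'opening': 0.997828488157081}
side {'intrinsics': array([[486.54695678,   0.        , 315.90271375],
       [  0.        , 486.54695678, 246.51084347],
       [  0.        ,   0.        ,   1.        ]]), 'rvec': array([ 1.21400641, -1.99498416,  1.13990824]), 'tvec': array([0.27142637, 0.34494626, 0.67369766])}
top {'intrinsics': array([[553.65364082,   0.        , 317.14420936],
       [  0.        , 553.65364082, 237.05730368],
       [  0.        ,   0.        ,   1.        ]]), 'rvec': array([ 2.12808833, -2.08249586,  0.23529864]), 'tvec': array([0.03185857, 0.57063856, 1.06976264])}
{'intrinsics': array([[371.64829954,   0.        , 322.43415971],
       [  0.        , 371.64829954, 243.33488656],
       [  0.        ,   0.        ,   1.        ]]), 'tool_from_camera': array([[-1.08526551e-03,  9.51799236e-01,  3.06719802e-01,
        -7.99820759e-02],
       [ 1.16202579e-03, -3.06718576e-01,  9.51799540e-01,
        -1.42827290e-01],
       [ 9.99998736e-01,  1.38937153e-03, -7.73144173e-04,
         1.41623198e-04],
       [ 0.00000000e+00,  0.00000000e+00,  0.00000000e+00,
         1.00000000e+00]])}
```

View pics/side0.png

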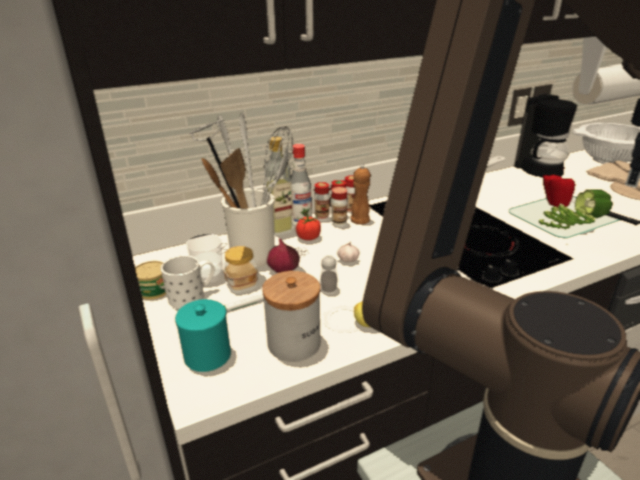

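View pics/top0.png

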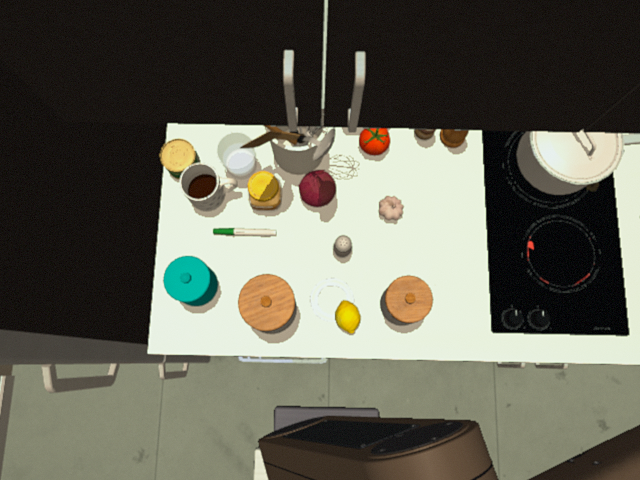

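The top view shows the larger canister's lid at (267,302), the smaller one's at (409,299) with its knob at (410,298), the lemon at (347,316), the salt shaker at (343,245) and the turquoise decoy at (190,281). Next I'll measure the lids from depth.

```bash
cat > h.py <<'E'
import numpy as np,cv2
from plant import ctrl,cams
from scipy.spatial.transform import Rotation as R
def cloud(n,d):
    m=cams.camera_model(n);K=m["intrinsics"];v,u=np.mgrid[:480,:640]
    P=np.stack([(u-K[0,2])/K[0,0]*d,(v-K[1,2])/K[1,1]*d,d],-1)
    Rm=R.from_rotvec(m["rvec"]).as_matrix()
    return (P-m["tvec"])@Rm
E
python3 - <<'E'
from h import *
d=np.load("pics/top0.npy");W=cloud("top",d);p=cv2.imread("pics/top0.png")
hsv=cv2.cvtColor(p,cv2.COLOR_BGR2HSV)
print("table",W[280,450],W[220,300],W[340,220])
for name,(u,v),h in (("small",(409,299),.102),("large",(267,302),.132)):
    s=W[v-45:v+45,u-45:u+45].reshape(-1,3);k=s[(s[:,2]>h-.004)&(s[:,2]<h+.012)]
    kn=s[(s[:,2]>h+.013)&(s[:,2]<h+.04)]
    c,r=cv2.minEnclosingCircle(k[:,:2].astype(np.float32))
    print(name,"flat z",np.median(k[:,2]),k[:,2].std(),"circ",c,r,"mean",k[:,:2].mean(0),len(k),"knob",kn.mean(0) if len(kn) else 0,np.percentile(kn[:,2],[50,95,100]),len(kn),np.hypot(*kn.mean(0)[:2]))
for n,(u,v) in dict(salt=(343,245),lemon=(347,316),garlic=(390,208)).items():print(n,W[v,u])
E
```

```text
table [ 0.49737078 -0.24168061 -0.00509763] [ 0.62148509  0.08242129 -0.0009146 ] [ 0.3606962   0.24136782 -0.00126536]
small flat z 0.10758970217878168 0.002295564613477656 circ (0.44286012649536133, -0.1351628601551056) 0.046264082193374634 mean [ 0.44166734 -0.13428382] 1699 knob [ 0.4429733  -0.13460096  0.12190789] [0.12198893 0.12579309 0.12679605] 86 0.4629716698999125
large flat z 0.13685885081116494 0.0020936392659361364 circ (0.42784273624420166, 0.13618987798690796) 0.05366376042366028 mean [0.42678759 0.13596333] 2471 knob [0.42752696 0.13589662 0.15163885] [0.15133011 0.15530167 0.15713279] 90 0.4486058290885802
salt [ 0.54925166 -0.00772986  0.08754487]
lemon [ 0.4119233  -0.01924562  0.04797703]
garlic [ 0.63972939 -0.10772115  0.04595731]
```

```bash
cat >> h.py <<'E'
def delta(t):
    s=ctrl.get_state();Rm=R.from_quat(s["tcp_rot"]).as_matrix()
    print("tcp",s["eef_pos"],"F",s["contact_force"],"axes\n",Rm.round(4))
    print("shift cm (tool)",(Rm.T@(np.array(t)-s["eef_pos"])*100).round(2))
E
python3 -c "
from h import *
delta([.443,-.135,.20])"
```

```text
tcp [ 0.30601736 -0.60097348  0.23007636] F [0.02286313 0.00793286 0.32402104] axes
 [[-8.912e-01 -7.000e-04  4.536e-01]
 [-4.536e-01  2.000e-03 -8.912e-01]
 [-3.000e-04 -1.000e+00 -2.100e-03]]
shift cm (tool) [-33.34   3.09 -35.31]
```

Call:
play_rows(steps=[{"claw": 0, "tx": -2.8, "tz": -2.9}, {"claw": 0, "tx": -5.6, "tz": -5.9}, {"claw": 0, "tx": -8.3, "tz": -8.8}, {"claw": 0, "tx": -11.1, "tz": -11.8}, {"claw": 0, "tx": -13.9, "tz": -14.7}, {"claw": 0, "tx": -16.7, "tz": -17.7}, {"claw": 0, "tx": -19.4, "tz": -20.6}, {"claw": 0, "tx": -22.2, "tz": -23.5}, {"claw": 0, "tx": -25, "tz": -26.5}, {"claw": 0, "tx": -27.8, "tz": -29.4}, {"claw": 0, "tx": -30.5, "tz": -32.4}, {"claw": 0, "tx": -33.3, "tz": -35.3}], grip_force=20)

```text
invalid input at $.steps[0]: expected keys claw, tx, ty, tz, ax, ay, az
```

Call:
play_rows(steps=[{"claw": 0}, {"claw": 0}, {"claw": 0}, {"claw": 0}, {"claw": 0}, {"claw": 0}])

```text
invalid input at $.steps[0]: expected keys claw, tx, ty, tz, ax, ay, az
```

Run:
```python
from h import *
delta([.443,-.135,.145])
print(ctrl.get_state()["qpos"],ctrl.get_state()["opening"])
for n in ("wrist","top","side"):
    p,d=cams.read_camera(n);cv2.imwrite(f"pics/{n}1.png",p);np.save(f"pics/{n}1.npy",d)
```

```text
tcp [ 0.30601736 -0.60097348  0.23007636] F [0.02286313 0.00793286 0.32402104] axes
 [[-8.912e-01 -7.000e-04  4.536e-01]
 [-4.536e-01  2.000e-03 -8.912e-01]
 [-3.000e-04 -1.000e+00 -2.100e-03]]
shift cm (tool) [-33.34   8.59 -35.3 ]
[-1.24999621e+00  2.87078464e-01  1.57804577e+00  1.20127798e-05
  1.27860235e+00 -1.49987012e-01] 1.0013046228154812
```

All keys are needed in every row.

Call:
play_rows(steps=[{"claw": 0, "tx": -2.8, "ty": 0, "tz": -2.9, "ax": 0, "ay": 0, "az": 0}, {"claw": 0, "tx": -5.6, "ty": 0, "tz": -5.9, "ax": 0, "ay": 0, "az": 0}, {"claw": 0, "tx": -8.3, "ty": 0, "tz": -8.8, "ax": 0, "ay": 0, "az": 0}, {"claw": 0, "tx": -11.1, "ty": 0, "tz": -11.8, "ax": 0, "ay": 0, "az": 0}, {"claw": 0, "tx": -13.9, "ty": 0, "tz": -14.7, "ax": 0, "ay": 0, "az": 0}, {"claw": 0, "tx": -16.7, "ty": 0, "tz": -17.7, "ax": 0, "ay": 0, "az": 0}, {"claw": 0, "tx": -19.4, "ty": 0, "tz": -20.6, "ax": 0, "ay": 0, "az": 0}, {"claw": 0, "tx": -22.2, "ty": 0, "tz": -23.5, "ax": 0, "ay": 0, "az": 0}, {"claw": 0, "tx": -25, "ty": 0, "tz": -26.5, "ax": 0, "ay": 0, "az": 0}, {"claw": 0, "tx": -27.8, "ty": 0, "tz": -29.4, "ax": 0, "ay": 0, "az": 0}, {"claw": 0, "tx": -30.5, "ty": 0, "tz": -32.4, "ax": 0, "ay": 0, "az": 0}, {"claw": 0, "tx": -33.3, "ty": 0, "tz": -35.3, "ax": 0, "ay": 0, "az": 0}], grip_force=20)

```text
time: 1.25
eef_pos: [0.4428, -0.1339, 0.2315]
tcp_rot: [0.165, -0.687, 0.688, -0.165]
contact_force: [1.4, 0.4, 0.3]
opening: 0.002
```

Call:
play_rows(steps=[{"claw": 0, "tx": 0, "ty": 0, "tz": 0, "ax": 0, "ay": 0, "az": 0}, {"claw": 0, "tx": 0, "ty": 0, "tz": 0, "ax": 0, "ay": 0, "az": 0}, {"claw": 0, "tx": 0, "ty": 0, "tz": 0, "ax": 0, "ay": 0, "az": 0}, {"claw": 0, "tx": 0, "ty": 0, "tz": 0, "ax": 0, "ay": 0, "az": 0}])

```text
time: 1.58
eef_pos: [0.4427, -0.1369, 0.2313]
tcp_rot: [0.164, -0.688, 0.688, -0.164]
contact_force: [-0.4, 0.4, 0.6]
opening: 0.002
```

Run:
```python
from h import *
delta([.443,-.135,.145])
print(ctrl.get_state()["qpos"],ctrl.get_state()["opening"])
for n in ("wrist","top","side"):
    p,d=cams.read_camera(n);cv2.imwrite(f"pics/{n}1.png",p);np.save(f"pics/{n}1.npy",d)
```

```text
tcp [ 0.44268252 -0.13693016  0.23134356] F [-0.36804347  0.40684666  0.62983446] axes
 [[-8.919e-01 -1.000e-04  4.523e-01]
 [-4.523e-01 -3.000e-04 -8.919e-01]
 [ 2.000e-04 -1.000e+00  3.000e-04]]
shift cm (tool) [-0.12  8.63 -0.16]
[-5.19315462e-01 -1.97082515e-01  2.07753879e+00 -3.37125264e-04
  1.26103190e+00  5.82230355e-01] 0.001807161939121468
```

View pics/wrist1.png

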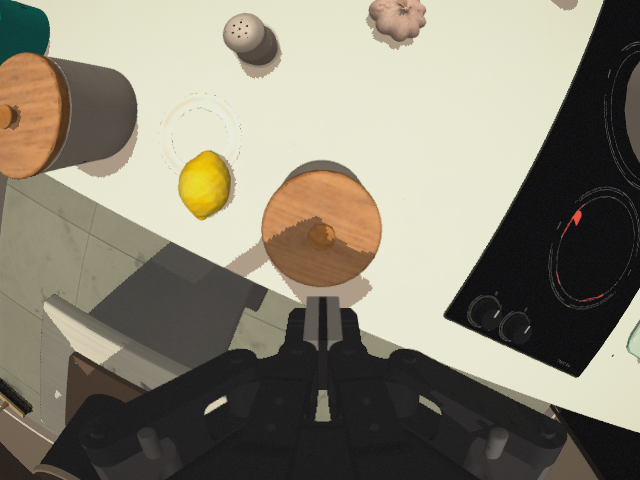

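View pics/top1.png

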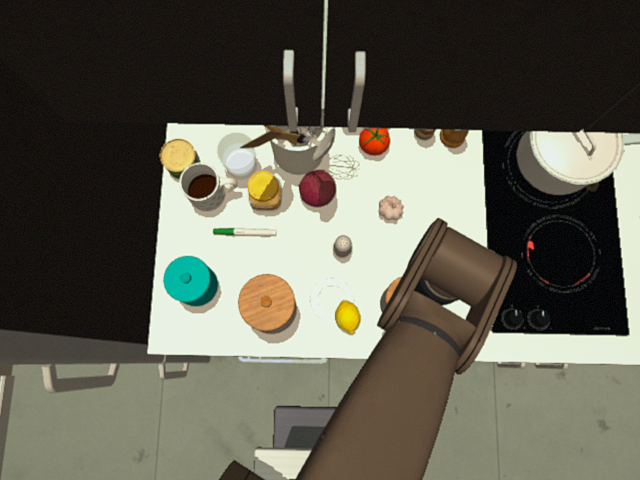

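View pics/side1.png

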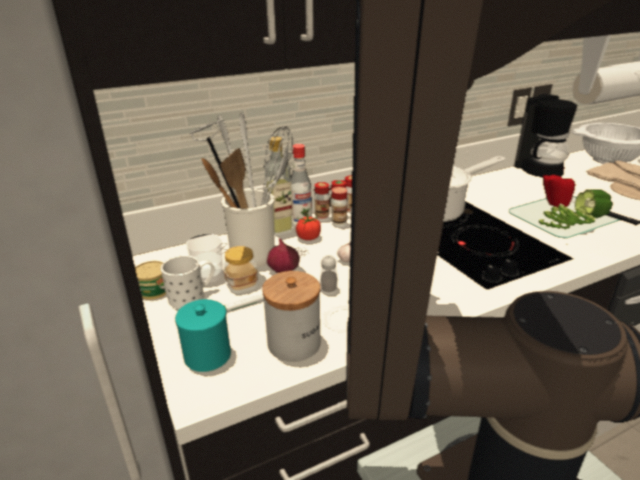

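The wrist view shows the small lid with its knob at (321,235) and the shut fingertips at (322,297). I'll cross-check the knob position with the wrist camera.

```bash
cat >> h.py <<'E'
def wcloud(d,s):
    m=cams.camera_model("wrist");K=m["intrinsics"];T=m["tool_from_camera"]
    v,u=np.mgrid[:480,:640];x=u-K[0,2];y=v-K[1,2];r=np.hypot(x,y)+1e-9;t=np.minimum(r/K[0,0],1.5)
    f=np.tan(t)/r;P=np.stack([x*f*d,y*f*d,d],-1)
    P=P@T[:3,:3].T+T[:3,3]
    return P@R.from_quat(s["tcp_rot"]).as_matrix().T+s["eef_pos"]
E
python3 - <<'E'
from h import *
s=ctrl.get_state();d=np.load("pics/wrist1.npy");W=wcloud(d,s)
print("table",W[200,450],"lid",W[190,322],W[230,350],"knob",W[235,321],W[240,321])
q=W[165:290,255:390].reshape(-1,3)
k=q[(q[:,2]>.1)&(q[:,2]<.112)];c,r=cv2.minEnclosingCircle(k[:,:2].astype(np.float32));print("lid",c,r,np.median(k[:,2]))
k=q[(q[:,2]>.117)&(q[:,2]<.135)];print("knob",k.mean(0),k[:,2].max(),len(k), (k.max(0)+k.min(0))/2)
E
```

```text
table [ 5.10892896e-01 -2.54531215e-01 -1.22625711e-04] lid [ 0.4734373 -0.121079   0.1083655] [ 0.45648832 -0.15285718  0.11039031] knob [ 0.44714862 -0.13366178  0.12458016] [ 0.44401008 -0.13525189  0.12506287]
lid (0.4446265697479248, -0.13488586246967316) 0.04625391960144043 0.10827926725249613
knob [ 0.44556267 -0.1345393   0.12268572] 0.1270467614154388 571 [ 0.44480107 -0.13476012  0.12263199]
```

Call:
play_rows(steps=[{"claw": 0, "tx": -0.2, "ty": 2, "tz": -0.1, "ax": 0, "ay": 0, "az": 0}, {"claw": 0, "tx": -0.2, "ty": 4, "tz": -0.1, "ax": 0, "ay": 0, "az": 0}, {"claw": 0, "tx": -0.2, "ty": 6, "tz": -0.1, "ax": 0, "ay": 0, "az": 0}, {"claw": 0, "tx": -0.2, "ty": 7.5, "tz": -0.1, "ax": 0, "ay": 0, "az": 0}, {"claw": 0, "tx": -0.2, "ty": 8.5, "tz": -0.1, "ax": 0, "ay": 0, "az": 0}, {"claw": 0, "tx": -0.2, "ty": 9, "tz": -0.1, "ax": 0, "ay": 0, "az": 0}, {"claw": 0, "tx": -0.2, "ty": 9, "tz": -0.1, "ax": 0, "ay": 0, "az": 0}, {"claw": 0, "tx": -0.2, "ty": 9, "tz": -0.1, "ax": 0, "ay": 0, "az": 0}])

```text
time: 2.4
eef_pos: [0.4445, -0.1346, 0.1419]
tcp_rot: [0.164, -0.687, 0.688, -0.165]
contact_force: [0.6, 0.2, 1.3]
opening: 0.001
```

Run:
```python
from h import *
delta([.444,-.135,.128])
p,d=cams.read_camera("wrist");cv2.imwrite("pics/wrist2.png",p);np.save("pics/wrist2.npy",d)
```

```text
tcp [ 0.44451238 -0.13464117  0.14188979] F [0.55066344 0.17328681 1.29482465] axes
 [[-8.915e-01  7.000e-04  4.530e-01]
 [-4.530e-01 -4.000e-04 -8.915e-01]
 [-4.000e-04 -1.000e+00  7.000e-04]]
shift cm (tool) [0.06 1.39 0.01]
```

View pics/wrist2.png

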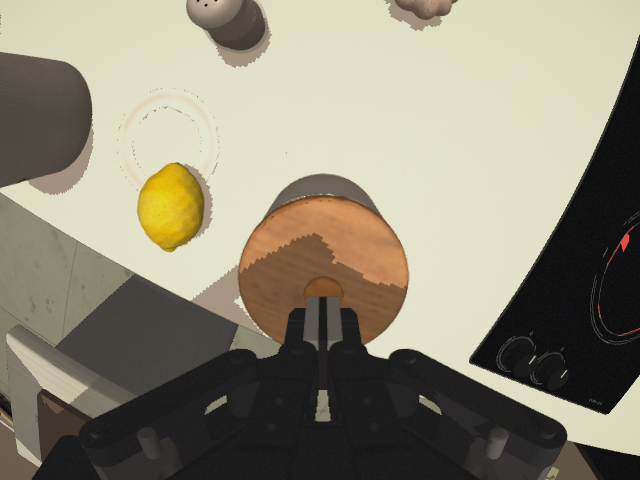

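The shut fingertips at (322,298) are directly over the knob at (323,288). Descending slowly.

Call:
play_rows(steps=[{"claw": 0, "tx": 0, "ty": 0.4, "tz": 0, "ax": 0, "ay": 0, "az": 0}, {"claw": 0, "tx": 0, "ty": 0.8, "tz": 0, "ax": 0, "ay": 0, "az": 0}, {"claw": 0, "tx": 0, "ty": 1.1, "tz": 0, "ax": 0, "ay": 0, "az": 0}, {"claw": 0, "tx": 0, "ty": 1.3, "tz": 0, "ax": 0, "ay": 0, "az": 0}, {"claw": 0, "tx": 0, "ty": 1.4, "tz": 0, "ax": 0, "ay": 0, "az": 0}, {"claw": 0, "tx": 0, "ty": 1.4, "tz": 0, "ax": 0, "ay": 0, "az": 0}, {"claw": 0, "tx": 0, "ty": 1.4, "tz": 0, "ax": 0, "ay": 0, "az": 0}])

```text
time: 3.03
eef_pos: [0.4442, -0.1341, 0.1273]
tcp_rot: [-0.165, 0.688, -0.688, 0.165]
contact_force: [0.7, -0.3, -0.1]
opening: -0.002
```

Call:
play_rows(steps=[{"claw": 0, "tx": 0, "ty": 0.1, "tz": 0, "ax": 0, "ay": 0, "az": 0}, {"claw": 0, "tx": 0, "ty": 0.2, "tz": 0, "ax": 0, "ay": 0, "az": 0}, {"claw": 0, "tx": 0, "ty": 0.3, "tz": 0, "ax": 0, "ay": 0, "az": 0}, {"claw": 0, "tx": 0, "ty": 0.3, "tz": 0, "ax": 0, "ay": 0, "az": 0}])

```text
time: 3.37
eef_pos: [0.4444, -0.1342, 0.1246]
tcp_rot: [0.165, -0.687, 0.688, -0.165]
contact_force: [0.0, 0.1, 1.4]
opening: 0.001
```

Call:
play_rows(steps=[{"claw": 0, "tx": 0, "ty": 0.05, "tz": 0, "ax": 0, "ay": 0, "az": 0}, {"claw": 0, "tx": 0, "ty": 0.1, "tz": 0, "ax": 0, "ay": 0, "az": 0}, {"claw": 0, "tx": 0, "ty": 0.15, "tz": 0, "ax": 0, "ay": 0, "az": 0}, {"claw": 0, "tx": 0, "ty": 0.2, "tz": 0, "ax": 0, "ay": 0, "az": 0}, {"claw": 0, "tx": 0, "ty": 0.2, "tz": 0, "ax": 0, "ay": 0, "az": 0}])

```text
time: 3.78
eef_pos: [0.4444, -0.1342, 0.1224]
tcp_rot: [0.165, -0.687, 0.688, -0.165]
contact_force: [1.1, -0.3, 2.2]
opening: -0.002
```

Call:
play_rows(steps=[{"claw": 0, "tx": 0, "ty": 0.05, "tz": 0, "ax": 0, "ay": 0, "az": 0}, {"claw": 0, "tx": 0, "ty": 0.1, "tz": 0, "ax": 0, "ay": 0, "az": 0}, {"claw": 0, "tx": 0, "ty": 0.1, "tz": 0, "ax": 0, "ay": 0, "az": 0}])

```text
time: 4.03
eef_pos: [0.4443, -0.1342, 0.1213]
tcp_rot: [0.165, -0.688, 0.688, -0.165]
contact_force: [-0.1, -0.3, 2.2]
opening: 0.002
```

Moving at about 2–3 N, which matches the seal. I'll keep going in fine steps to the stop.

Call:
play_rows(steps=[{"claw": 0, "tx": 0, "ty": 0.05, "tz": 0, "ax": 0, "ay": 0, "az": 0}, {"claw": 0, "tx": 0, "ty": 0.1, "tz": 0, "ax": 0, "ay": 0, "az": 0}, {"claw": 0, "tx": 0, "ty": 0.1, "tz": 0, "ax": 0, "ay": 0, "az": 0}])

```text
time: 4.28
eef_pos: [0.4443, -0.1342, 0.1203]
tcp_rot: [0.165, -0.688, 0.688, -0.165]
contact_force: [0.8, -0.8, 1.8]
opening: 0.002
```

Call:
play_rows(steps=[{"claw": 0, "tx": 0, "ty": 0.05, "tz": 0, "ax": 0, "ay": 0, "az": 0}, {"claw": 0, "tx": 0, "ty": 0.05, "tz": 0, "ax": 0, "ay": 0, "az": 0}])

```text
time: 4.45
eef_pos: [0.4443, -0.1342, 0.1198]
tcp_rot: [0.165, -0.688, 0.688, -0.165]
contact_force: [1.1, -0.1, 1.5]
opening: -0.004
```

Call:
play_rows(steps=[{"claw": 0, "tx": 0, "ty": 0.05, "tz": 0, "ax": 0, "ay": 0, "az": 0}, {"claw": 0, "tx": 0, "ty": 0.05, "tz": 0, "ax": 0, "ay": 0, "az": 0}])

```text
time: 4.62
eef_pos: [0.4443, -0.1342, 0.1194]
tcp_rot: [0.165, -0.688, 0.688, -0.165]
contact_force: [1.6, -0.1, 3.0]
opening: 0.001
```

Run:
```python
from h import *
for i in range(3):
    p,d=cams.read_camera("wrist");s=ctrl.get_state();print(s["eef_pos"],s["contact_force"])
cv2.imwrite("pics/wrist3.png",p)
W=wcloud(d,s)
q=W[165:300,235:410].reshape(-1,3)
k=q[(q[:,2]>.09)&(q[:,2]<.112)&(q[:,0]>.46)];print(np.median(k[:,2]),len(k))
d=np.load("pics/wrist2.npy");s["eef_pos"]=np.array([.4445,-.1346,.1419]);W=wcloud(d,s);q=W[165:300,235:410].reshape(-1,3)
k=q[(q[:,2]>.09)&(q[:,2]<.112)&(q[:,0]>.46)];print("before",np.median(k[:,2]),len(k))
```

```text
[ 0.44427185 -0.13414038  0.11937303] [ 1.26878974 -0.25079089  2.42070071]
[ 0.44425033 -0.13415417  0.11937454] [ 1.10946135 -0.57204403  2.5734102 ]
[ 0.44425874 -0.13415349  0.11938473] [ 0.72941682 -0.54495418  2.65394443]
0.10186396344372353 8738
before 0.10803571655722952 7677
```

View pics/wrist3.png

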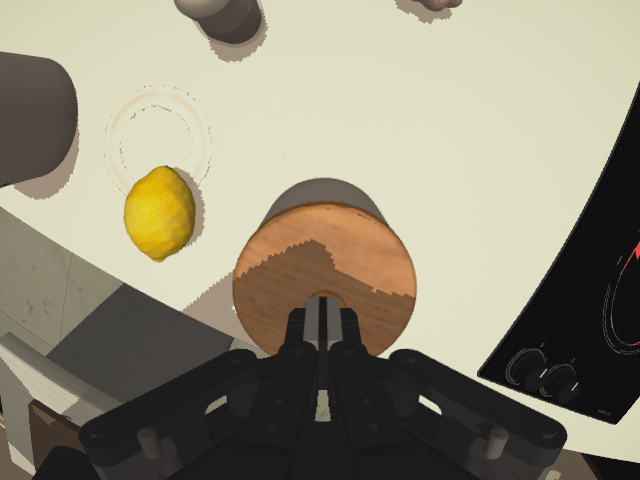

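The lid has come down about 6 mm, but the force hasn't risen yet. I'll press on until it shows the hard stop.

Call:
play_rows(steps=[{"claw": 0, "tx": 0, "ty": 0.05, "tz": 0, "ax": 0, "ay": 0, "az": 0}, {"claw": 0, "tx": 0, "ty": 0.05, "tz": 0, "ax": 0, "ay": 0, "az": 0}])

```text
time: 4.93
eef_pos: [0.4444, -0.1342, 0.1192]
tcp_rot: [0.165, -0.688, 0.688, -0.165]
contact_force: [-0.2, 0.3, 4.7]
opening: 0.005
```

Call:
play_rows(steps=[{"claw": 0, "tx": 0, "ty": 0.03, "tz": 0, "ax": 0, "ay": 0, "az": 0}, {"claw": 0, "tx": 0, "ty": 0.03, "tz": 0, "ax": 0, "ay": 0, "az": 0}])

```text
time: 5.1
eef_pos: [0.4444, -0.1342, 0.1191]
tcp_rot: [0.165, -0.687, 0.688, -0.165]
contact_force: [0.0, 0.2, 6.6]
opening: 0.001
```

Call:
play_rows(steps=[{"claw": 0, "tx": 0, "ty": 0.05, "tz": 0, "ax": 0, "ay": 0, "az": 0}, {"claw": 0, "tx": 0, "ty": 0.05, "tz": 0, "ax": 0, "ay": 0, "az": 0}, {"claw": 0, "tx": 0, "ty": 0.05, "tz": 0, "ax": 0, "ay": 0, "az": 0}])

```text
time: 5.35
eef_pos: [0.4445, -0.1343, 0.119]
tcp_rot: [0.165, -0.687, 0.688, -0.165]
contact_force: [-0.3, 1.2, 7.7]
opening: 0.002
```

Call:
play_rows(steps=[{"claw": 0, "tx": 0, "ty": 0.03, "tz": 0, "ax": 0, "ay": 0, "az": 0}, {"claw": 0, "tx": 0, "ty": 0.03, "tz": 0, "ax": 0, "ay": 0, "az": 0}, {"claw": 0, "tx": 0, "ty": 0.03, "tz": 0, "ax": 0, "ay": 0, "az": 0}])

```text
time: 5.6
eef_pos: [0.4445, -0.1343, 0.1189]
tcp_rot: [0.165, -0.687, 0.688, -0.165]
contact_force: [-1.6, 1.1, 8.6]
opening: -0.003
```

The force has risen steadily to 8.6 N, well above the 3 N seal, with almost no travel, so the lid is at the hard stop. I'll withdraw straight up, then swing clear to check.

Call:
play_rows(steps=[{"claw": 0, "tx": 0, "ty": -0.2, "tz": 0, "ax": 0, "ay": 0, "az": 0}, {"claw": 0, "tx": 0, "ty": -0.6, "tz": 0, "ax": 0, "ay": 0, "az": 0}, {"claw": 0, "tx": 0, "ty": -1.5, "tz": 0, "ax": 0, "ay": 0, "az": 0}, {"claw": 0, "tx": 0, "ty": -3, "tz": 0, "ax": 0, "ay": 0, "az": 0}, {"claw": 0, "tx": 0, "ty": -5, "tz": 0, "ax": 0, "ay": 0, "az": 0}, {"claw": 0, "tx": 0, "ty": -7.5, "tz": 0, "ax": 0, "ay": 0, "az": 0}, {"claw": 0, "tx": 0, "ty": -10, "tz": 0, "ax": 0, "ay": 0, "az": 0}, {"claw": 0, "tx": 0, "ty": -11.2, "tz": 0, "ax": 0, "ay": 0, "az": 0}, {"claw": 0, "tx": 0, "ty": -11.2, "tz": 0, "ax": 0, "ay": 0, "az": 0}])

```text
time: 6.35
eef_pos: [0.4456, -0.1349, 0.2332]
tcp_rot: [0.163, -0.686, 0.689, -0.167]
contact_force: [0.0, 0.2, -0.1]
opening: 0.004
```

Call:
play_rows(steps=[{"claw": 0, "tx": 2.8, "ty": 0, "tz": 2.9, "ax": 0, "ay": 0, "az": 0}, {"claw": 0, "tx": 5.6, "ty": 0, "tz": 5.9, "ax": 0, "ay": 0, "az": 0}, {"claw": 0, "tx": 8.3, "ty": 0, "tz": 8.8, "ax": 0, "ay": 0, "az": 0}, {"claw": 0, "tx": 11.1, "ty": 0, "tz": 11.8, "ax": 0, "ay": 0, "az": 0}, {"claw": 0, "tx": 13.9, "ty": 0, "tz": 14.7, "ax": 0, "ay": 0, "az": 0}, {"claw": 0, "tx": 16.7, "ty": 0, "tz": 17.7, "ax": 0, "ay": 0, "az": 0}, {"claw": 0, "tx": 19.4, "ty": 0, "tz": 20.6, "ax": 0, "ay": 0, "az": 0}, {"claw": 0, "tx": 22.2, "ty": 0, "tz": 23.5, "ax": 0, "ay": 0, "az": 0}, {"claw": 0, "tx": 25, "ty": 0, "tz": 26.5, "ax": 0, "ay": 0, "az": 0}, {"claw": 0, "tx": 27.8, "ty": 0, "tz": 29.4, "ax": 0, "ay": 0, "az": 0}, {"claw": 0, "tx": 30.5, "ty": 0, "tz": 32.4, "ax": 0, "ay": 0, "az": 0}, {"claw": 0, "tx": 33.3, "ty": 0, "tz": 35.3, "ax": 0, "ay": 0, "az": 0}])

```text
time: 7.35
eef_pos: [0.3063, -0.6006, 0.2268]
tcp_rot: [-0.165, 0.689, -0.686, 0.165]
contact_force: [0.1, 0.2, -0.6]
opening: 0.002
```

Call:
play_rows(steps=[{"claw": 0, "tx": 0, "ty": 0, "tz": 0, "ax": 0, "ay": 0, "az": 0}, {"claw": 0, "tx": 0, "ty": 0, "tz": 0, "ax": 0, "ay": 0, "az": 0}, {"claw": 0, "tx": 0, "ty": 0, "tz": 0, "ax": 0, "ay": 0, "az": 0}])

```text
time: 7.6
eef_pos: [0.3072, -0.5986, 0.2273]
tcp_rot: [-0.165, 0.689, -0.686, 0.165]
contact_force: [0.4, -0.0, -0.2]
opening: -0.001
```

Run:
```python
from h import *
p1,d1=cams.read_camera("top");cv2.imwrite("pics/top9.png",p1)
for t,d in (("before",np.load("pics/top0.npy")),("after",d1)):
    W=cloud("top",d)
    for name,(u,v),h in (("small",(409,299),.102),("large",(267,302),.132)):
        s=W[v-45:v+45,u-45:u+45].reshape(-1,3);k=s[(s[:,2]>h-.008)&(s[:,2]<h+.012)]
        c,r=cv2.minEnclosingCircle(k[:,:2].astype(np.float32))
        print(t,name,"z",np.median(k[:,2]).round(4),np.array(c).round(4),round(r,4),"max z",s[:,2].max().round(4))
df=cv2.absdiff(p1,cv2.imread("pics/top0.png")).max(2);print("changed px",[(x) for x in cv2.connectedComponentsWithStats((df>60).astype(np.uint8))[2][1:].tolist() if x[4]>15])
print(ctrl.get_state()["eef_pos"])
```

```text
before small z 0.1076 [ 0.4429 -0.1352] 0.0463 max z 1.1686
before large z 0.1368 [0.4278 0.1362] 0.0537 max z 1.1686
after small z 0.1014 [ 0.4427 -0.1351] 0.046 max z 1.1686
after large z 0.1369 [0.4279 0.136 ] 0.0537 max z 1.1686
changed px [[593, 424, 47, 23, 71], [570, 452, 12, 6, 16]]
[ 0.30773485 -0.59818177  0.22803079]
```

View pics/top9.png

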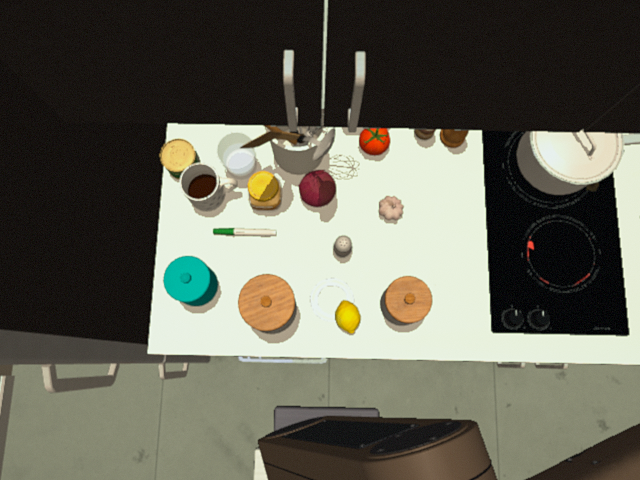

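The top view shows the small lid lower at (409,299) and everything else unmoved; the only changed pixels are on the arm itself. Handing in.

```bash
python3 -c "
from plant import ctrl
print(ctrl.sign_off())"
```

```text
the job is handed in; nothing more can be done
None
```

The smaller canister's lid is closed. I pressed its knob straight down with the shut fingertips, then withdrew straight up and swung clear before handing in.

- **Fully home:** The lid moved at about 2–3 N. At the end the force rose to 8.6 N with almost no further travel, which showed the hard stop. Its flat went from 107.6 to 101.4 mm above the worktop, against 102 mm expected when home.
- **Left alone:** The larger lid's height is unchanged (136.8 mm before, 136.9 mm after). Neither canister moved by more than 0.3 mm. In the top view nothing on the worktop changed.
- **Disagreement:** At the stop the arm read the fingertips at about 119 mm, not the expected 120 mm. The force and the lid height both say it is home, so I put this down to measurement or calibration error.

The first two move calls were refused for missing keys, and nothing moved. The whole job took about 7.7 s.

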